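# Open the blue soap dispenser with the release key

## Task

Open the blue-fronted soap dispenser: take the orange-handled release key from its stand, push its rod down through the hole in the top of that dispenser until the spring catch behind it lets go and the cover drops fully open, then hang the key back on its stand as it was. Leave the red-fronted dispenser shut and do not disturb the other things on the counter.

Things in the scene. Friction and masses are not known exactly. Their poses are not given: they have to be found in the camera images.
- blue: fixed soap dispenser, blue front cover, blue stripe on its steel top, 110 (x) x 130 (y) x 130 (z) mm, origin under its centre; +x points out of the cover (away from the robot at yaw 0), yaw within 0.25 rad of 0, z up. The 5 mm top plate has one round hole, 22 mm wide. Under the hole, 24 mm below the plate's upper face, is the flat yellow pad (30 x 34 mm) of a spring catch
- blue_hole (a point): centre of the hole in the blue dispenser's top, on the plate's upper face, 130 mm above the counter and 20 mm to the -x side of the dispenser's centre; axes as the dispenser's
- blue_cover (a joint): angle of the blue cover about its lower edge, rad: 0 shut, 1.45 fully open (lying almost level, on the side away from the robot); it is sprung open and stays open
- blue_latch (a joint): how far the yellow pad of the blue catch is pressed down, m: 0 up, 0.014 at its stop; 3 N to start, 9 N at the stop. About 8 mm down it lets go of the cover, which swings out and down by itself within 2 s if the pad is held down for the first half second; the pad springs back up when the rod is withdrawn
- red: fixed soap dispenser, red front cover, red stripe on its steel top, 110 (x) x 130 (y) x 130 (z) mm, origin under its centre; +x points out of the cover (away from the robot at yaw 0), yaw within 0.25 rad of 0, z up. The 5 mm top plate has one round hole, 22 mm wide. The same mechanism as the blue one; it stays shut.
- red_hole (a point): centre of the hole in the red dispenser's top, on the plate's upper face (not to be used)
- red_cover (a joint): angle of the red cover, rad: 0 shut, 1.45 open
- key: release key, 100 to 170 g: orange block handle 26 (x) x 50 (y) x 45 (z) mm, with a straight steel rod 10 mm thick and 100 mm long pointing down from the middle of its underside. Origin: centre of the block's underside; z up along the rod. Hangs upright with the block's 50 mm length across the stand's two rails; best gripped across the 26 mm (its x)
- key_tip (a point): lower end of the key's rod, 100 mm below the key's origin
- stand: fixed key stand, black base 120 (x) x 90 (y) mm, origin under its centre; two level aluminium rails along its x, 110 mm long, 14 mm wide, tops 115 mm above the counter, with a 26 mm gap between them centred on y = 0 (posts 45 mm from the centre along x). The key's rod hangs in the gap, its block resting on the rails
- tumbler: steel tumbler, 68 mm wide, 100 mm tall, origin under its centre; a bystander
- mug: white mug, 76 mm wide, 90 mm tall, origin under its centre; a bystander
- spray: green bottle with a white cap, 66 mm wide, 190 mm tall, origin under its centre; a bystander
- bowl: white bowl, 130 mm wide, 55 mm tall, origin under its centre; a bystander
- plate: blue plate, 170 mm wide, 20 mm tall, origin under its centre; a bystander
- brush: lying dish brush with a blue handle; a bystander
There are look-alikes about, which are no part of the job. There is more than one size of the key; the one meant has the size given above.

How it is judged:
On the way, in this order (a step that is already met when the one before it is completed fails the run):
1. The key's rod is through the hole of the blue dispenser (horizontal distance between key_tip and blue_hole below 0.012 m and z of key_tip in the frame of blue_hole below -0.01 m).
2. The blue cover has dropped fully open (value of joint blue_cover above 1.25 rad), for 0.1 s.
At the end, for the whole second after the job is handed in: The blue cover is open (over 1.25 rad), the red cover shut (under 0.1 rad), and the key hangs upright and at rest on the stand's rails: its origin 110 to 121 mm above the stand's origin, within 14 mm of the gap's middle line and 50 mm of the stand's centre along the rails, tilted less than 0.12 rad (value of joint blue_cover above 1.25 rad and value of joint red_cover below 0.1 rad and z of key in the frame of stand between 0.11 and 0.121 m and x of key in the frame of stand between -0.05 and 0.05 m and y of key in the frame of stand between -0.014 and 0.014 m and angle between key's own z axis and vertical below 0.12 rad and linear speed of key below 0.03 m/s); the robot touches nothing.
It fails at once if The red dispenser is opened (value of joint red_cover above 0.1 rad).
It fails at once if A bystander is moved more than 30 mm (distance of any of tumbler, mug, spray, bowl, plate, brush from where it was at the start of the episode above 0.03 m).
It also fails if it takes over 53 s, if anything falls off the work surface, if the arm or the gripper's body presses on something with over 40 N, if the wrist force passes 120 N, or if a joint passes its speed limit or range.

## Robot

A 7-joint arm with a two-finger parallel gripper is mounted at the origin on the work surface. World frame = base frame: x ahead of the robot, y to its left, z up, the work surface at z = 0. Lengths are in m, angles in rad, forces in N, time in s.
With the tool pointing down it reaches from about 0.425 to 0.875 m from the base axis. Payload 4.7 kg.
Tool frame: the origin (TCP) lies on the centre line of the jaws, within the pads' length; the fingertips stand 22 mm ahead of it and the grasp point (between the pads) lies 3 mm ahead of it; z points along the fingers, y is the direction in which the jaws open and shut (so a half turn about z gives the same grasp; the last joint's range is limited). The gripper opens to 87 mm and grips with 3 to 60 N. Pads are 19 mm wide; open, the fingers measure 117 mm over their backs; the gripper's body (75 mm by 190 mm) begins 51 mm behind the grasp point.
Start: joints at [1.329, 0.321, -0.07, 1.45, 0.023, 1.371, -0.057], TCP at [0.164, -0.629, 0.206] pointing down, gripper open.
Joint ranges: [-2.86, 2.86], [-0.3, 2.09], [-1.38, 1.24], [0.06, 2.45], [-1.56, 4.7], [0.09, 2.05], [-2.69, 2.69]. Speed limits (rad/s): [2.57, 2.57, 3.14, 3.14, 3.14, 3.14, 3.14].

## Interface

Orientations are given as a rotation vector (axis times angle).
In Python, from bench import ctrl, imaging, close_job, finder gives the robot as it stands. The module is installed in compiled form; this text tells all that it offers.
- The arm moves only by the shell command python3 -m jog 'ROWS' [FORCE]. ROWS is JSON, a list that holds one entry, the list of rows, each a list of 7 numbers: the shift along the tool's x, y, z in cm, then the turn, a rotation vector about the tool's x, y, z in degrees, then the finger opening in cm, from 0 to 8.7. In form: [[[dx, dy, dz, ax, ay, az, claw], ...]]. A call has 1 to 12 rows; each row shifts and turns the commanded pose from where the row before left it, along the tool's axes as they then stand; what a row does not reach is not made up. A row lasts 1/10 s, in which the tool goes at most 50 mm and 8.59 degrees, less where a joint would pass 70% of its speed; a pose out of reach is approached as far as the arm can. A call is refused whole if a number of a shift passes 5 or a number of a turn 8.59, either way. A call with a gripper value outside its range is refused whole. The fingers move at their own pace and stop on an object; FORCE is the grip in N (left out, the last holds). Time passes only in rows, so rows that do not move let the fingers close. It gives the time, the measured TCP pose, the force and the opening at its end, in the units of the state.
- ctrl.get_state(): the state, without advancing time (a new reading comes with each control period).
- imaging.get_image(name): name is "scene" or "top" or "wrist"; returns a dict with "frame" (400x640x3 uint8, red, green, blue), "intrinsics" (3x3 intrinsics, pixels), "pose" (4x4, takes a point from camera to world coordinates). Camera axes: x right, y down, z forward; pixel columns grow to the right and rows downward; lengths in m; the calibration is good to about 2 mm. A picture is of the moment at which its call begins. There is no depth.
- close_job(): hands the job in, once; it reports no verdict.
Trained networks look in the newest picture that a camera, given by its name, has taken for a name from the list of things; names that differ only in an ending like _2 or _b are one class to them, and where a whole thing is asked for, a point or a joint stands for the part that bears it (a point fixed in the world has none). Each returns a list of dicts, best first, with "conf" (0 to 1); they miss things now and then, are a little off and sometimes report something else, mostly with a low value. They report only what shows in the picture. A call takes as long as a camera call. They do not tell look-alikes from the thing itself.
- finder.trace(label, camera): "region" (400x640 bool, what is visible of it) and "point" ([row, column] as shares, 0 to 1, of the picture: columns of its width, rows of its height, amid what is visible of it).
- finder.spot_point(label, camera): "point" ([row, column] as shares, 0 to 1, of the picture: columns of its width, rows of its height: a listed point, or the origin of a listed thing).
The state is a dict: "time": time; "joint_positions": joint angles; "qd": joint speeds; "joint_torque": joint torques, N m; "position": TCP position; "tool_rot": TCP orientation; "ft_force": force on the tool from outside, world axes, zero at the start; "torque": the same for the moment, N m; "grip_width": opening from 0.0 (shut) to 1.0 (fully open).
Only numpy, scipy, OpenCV 4.12 (cv2) and the standard library are available. Lean on these libraries where they do the work, as an engineer would, in place of code of your own. Each camera call takes 0.05 s, during which the arm holds its last target. There are 200 camera calls.

## Working session

There is one attempt and no reset: what is moved stays moved. The work goes in short steps, Python scripts to look and compute and a shell command to move; the robot and the scene stay as the last step left them, time stands still between calls to the robot, and variables do not carry over. Pictures are saved under pics/ and viewed, about 8 in all and at most 12, crops included, and the job is handed in when it is done.

```bash
mkdir -p pics; cat > h.py <<'E'
import numpy as np, cv2
from bench import ctrl, imaging, finder
from scipy.spatial.transform import Rotation as R
def ray(im,pt):
    v,u=pt[0]*400,pt[1]*640
    K=np.array(im["intrinsics"]);P=np.array(im["pose"])
    return P[:3,3],P[:3,:3]@np.linalg.inv(K)@[u,v,1]
def atz(im,pt,z):
    o,d=ray(im,pt);return o+d*(z-o[2])/d[2]
def proj(im,p):
    K=np.array(im["intrinsics"]);P=np.array(im["pose"])
    c=P[:3,:3].T@(np.asarray(p)-P[:3,3]);q=K@c;return q[:2]/q[2]
def tri(a,b):
    (o1,d1),(o2,d2)=a,b
    A=np.stack([d1,-d2],1);s=np.linalg.lstsq(A,o2-o1,rcond=None)[0]
    p,q=o1+d1*s[0],o2+d2*s[1];return (p+q)/2,np.linalg.norm(p-q)
E
cat > look.py <<'E'
from h import *
np.set_printoptions(precision=4,suppress=True)
ims={c:imaging.get_image(c) for c in("scene","top","wrist")}
cv2.imwrite("pics/a.png",cv2.cvtColor(ims["scene"]["frame"],cv2.COLOR_RGB2BGR))
cv2.imwrite("pics/b.png",cv2.cvtColor(ims["top"]["frame"],cv2.COLOR_RGB2BGR))
for c in ims: print(c,np.array(ims[c]["pose"])[:3,3],np.array(ims[c]["pose"])[:3,2])
H=dict(key=.115,key_tip=.015,blue_hole=.13,red_hole=.13,stand=0,blue=0,red=0,tumbler=0,mug=0,spray=0,bowl=0,plate=0,brush=0)
for n in H:
    for c in("scene","top"):
        for r in finder.spot_point(n,c)[:4]:
            if r["conf"]>.2: print(n,c,round(r["conf"],2),np.round(np.array(r["point"])*[400,640]),atz(ims[c],r["point"],H[n]))
print(ctrl.get_state())
E
python3 look.py
```

```text
scene [ 1.3667 -0.4117  0.8947] [-0.7033  0.3192 -0.6352]
top [0.3343 0.0125 1.3685] [ 0.1251  0.0032 -0.9921]
wrist [ 0.2454 -0.6075  0.3839] [-0.2902 -0.0748 -0.954 ]
key scene 0.81 [180. 423.] [0.5315 0.2989 0.115 ]
key scene 0.62 [203. 388.] [0.5857 0.1491 0.115 ]
key scene 0.58 [150. 398.] [0.363  0.3144 0.115 ]
key top 0.74 [240. 226.] [0.3848 0.3005 0.115 ]
key top 0.64 [194. 230.] [0.5288 0.2886 0.115 ]
key top 0.52 [189. 264.] [0.5387 0.1816 0.115 ]
key top 0.28 [258. 197.] [0.3322 0.3902 0.115 ]
key_tip scene 0.66 [207. 413.] [0.5339 0.2812 0.015 ]
key_tip scene 0.64 [184. 390.] [0.4048 0.2731 0.015 ]
key_tip scene 0.46 [221. 385.] [0.5561 0.1676 0.015 ]
key_tip top 0.61 [197. 234.] [0.5331 0.298  0.015 ]
key_tip top 0.51 [185. 325.] [ 0.5626 -0.0109  0.015 ]
blue_hole scene 0.68 [201. 327.] [ 0.5325 -0.0139  0.13  ]
blue_hole top 0.83 [186. 327.] [ 0.5411 -0.0148  0.13  ]
red_hole scene 0.64 [213. 242.] [ 0.4915 -0.2419  0.13  ]
red_hole top 0.81 [202. 402.] [ 0.4846 -0.2442  0.13  ]
red_hole top 0.61 [192. 236.] [0.5322 0.2662 0.13  ]
red_hole top 0.54 [200. 392.] [ 0.489
[... 1086 characters left out ...]
 327.] [ 0.557  -0.0184  0.    ]
brush scene 0.97 [283. 173.] [ 0.5438 -0.451   0.    ]
brush top 0.83 [189. 454.] [ 0.5384 -0.4531  0.    ]
brush top 0.75 [219. 184.] [0.4653 0.4698 0.    ]
{'time': 1.45, 'joint_positions': array([ 1.3291,  0.321 , -0.0701,  1.4505,  0.0226,  1.3708, -0.0569]), 'qd': array([-0.0006, -0.0009,  0.0012, -0.0007,  0.0005,  0.0005, -0.0008]), 'joint_torque': array([  0.    , -49.1096,  -0.4031, -31.2768,  -0.0637,   0.0338,
        -0.    ]), 'position': array([ 0.1644, -0.6289,  0.2056]), 'tool_rot': array([ 3.1158,  0.4007, -0.    ]), 'ft_force': array([-0.1541, -0.3215, -0.5769]), 'torque': array([ 0.0804,  0.0027, -0.0386]), 'grip_width': 1.0015828067857921}
```

View images.

```bash
python3 - <<'E'
import cv2,numpy as np
a=cv2.imread("pics/a.png");b=cv2.imread("pics/b.png")
A=cv2.resize(a[120:270,290:490],(800,600),interpolation=cv2.INTER_CUBIC)
B=cv2.resize(b[150:270,170:350],(800,533),interpolation=cv2.INTER_CUBIC)
cv2.imwrite("pics/a2.png",A);cv2.imwrite("pics/b2.png",B)
E
```

```text
(no output)
```

View pics/a.png

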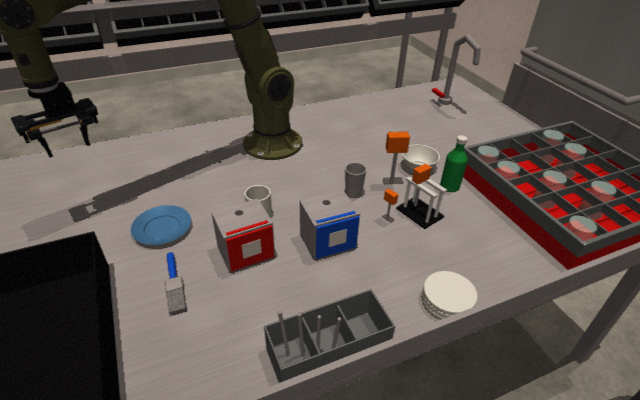

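View pics/a2.png

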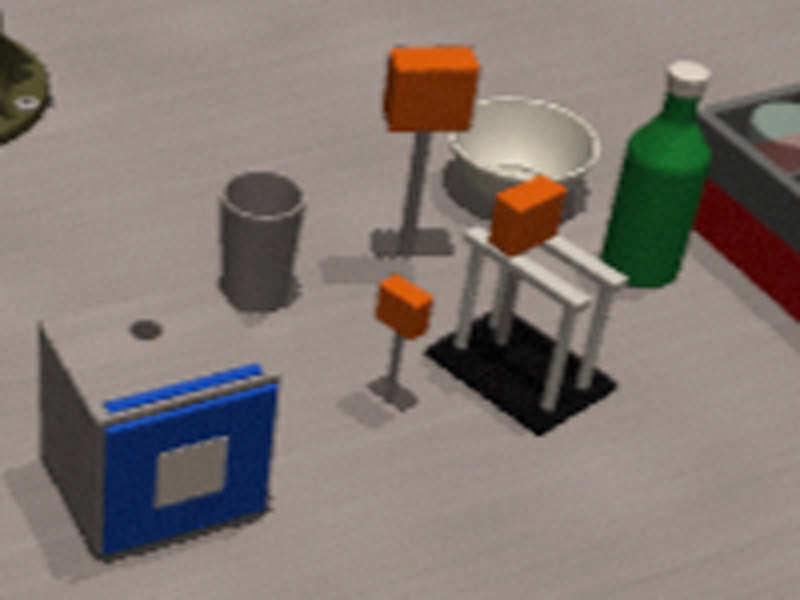

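View pics/b2.png

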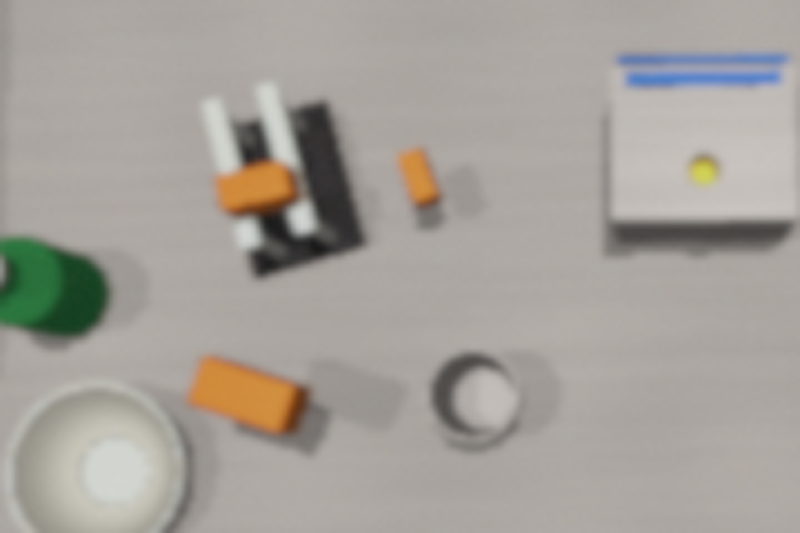

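The three orange-handled candidates in the scene view are the large key at (397,142), the small key at (390,196) and the middle one at (423,175). Only the middle one hangs across the stand's rails, so it should be the key; the fit below checks its size.

```bash
cat > fit.py <<'E'
from h import *
from scipy.optimize import minimize
np.set_printoptions(precision=4,suppress=True)
def omask(im,p,r):
    hsv=cv2.cvtColor(im["frame"],cv2.COLOR_RGB2HSV)
    m=cv2.inRange(hsv,(3,150,90),(20,255,255))
    n,l,st,ce=cv2.connectedComponentsWithStats(m)
    i=1+np.argmin(np.linalg.norm(ce[1:]-p,axis=1)+1000*(st[1:,4]<15));return (l==i).astype(np.float32)
def boxpts(x,y,z,yaw,d=(.026,.05,.045)):
    c=np.array([[sx*d[0]/2,sy*d[1]/2,sz*d[2]] for sx in(-1,1) for sy in(-1,1) for sz in(0,1)])
    return R.from_euler('z',yaw).apply(c)+[x,y,z]
def sil(im,pts):
    q=np.array([proj(im,p) for p in pts],np.float32)
    hull=cv2.convexHull(q)[:,0]
    S=8;big=np.zeros((400,640),np.float32)
    x0,y0=np.floor(q.min(0)).astype(int)-1;w,h=np.ceil(q.max(0)).astype(int)+1-[x0,y0]
    t=np.zeros((h*S,w*S),np.uint8);cv2.fillConvexPoly(t,np.round((hull-[x0,y0]+0.5)*S*16).astype(np.int32),1,shift=4)
    big[y0:y0+h,x0:x0+w]=cv2.resize(t.astype(np.float32),(w,h),interpolation=cv2.INTER_AREA);return big
def fit(ims,masks,x0,free=4,d=(.026,.05,.045)):
    def cost(v):
        z=v[3] if free==4 else .115
        return sum(np.abs(sil(im,boxpts(v[0],v[1],z,v[2],d))-m).sum()/m.sum() for im,m in zip(ims,masks))
    sx=np.vstack([x0]+[np.array(x0)+e for e in np.diag([.01,.01,.2,.01])[:len(x0)]])
    r=minimize(cost,x0,method='Nelder-Mead',options=dict(initial_simplex=sx,xatol=1e-4,fatol=1e-4,maxiter=600));return r.x,r.fun
E
python3 - <<'E'
from fit import *
s=imaging.get_image("scene");t=imaging.get_image("top")
ms=omask(s,(424,173),20);mt=omask(t,(227,192),20)
print(ms.sum(),mt.sum())
for y0 in(-.3,0,.3):
  print("key", fit([s,t],[ms,mt],[.535,.29,y0,.115]), fit([t],[mt],[.535,.29,y0],3), fit([s],[ms],[.535,.29,y0],3))
# blue top plate hole : yellow in top; dark in scene
hsv=cv2.cvtColor(t["frame"],cv2.COLOR_RGB2HSV);m=cv2.inRange(hsv,(22,90,80),(35,255,255));m[:,:300]=0;m[:,350:]=0
yy,xx=np.nonzero(m);print(len(xx),xx.mean(),yy.mean(),atz(t,[(yy.mean()+.0)/400,xx.mean()/640],.13),atz(t,[yy.mean()/400,xx.mean()/640],.106))
g=cv2.cvtColor(s["frame"],cv2.COLOR_RGB2GRAY)[195:210,316:338];print(g)
# tool
st=ctrl.get_state();print(R.from_rotvec(st["tool_rot"]).as_matrix())
W=imaging.get_image("wrist");T=np.eye(4);T[:3,:3]=R.from_rotvec(st["tool_rot"]).as_matrix();T[:3,3]=st["position"]
print(np.linalg.inv(T)@np.array(W["pose"]))
# other keys: triangulate
for a,b in(((397,142),(227,240)),((390.,196),(264,190))):
  print(tri(ray(s,(a[1]/400,a[0]/640)),ray(t,(b[1]/400,b[0]/640))))
E
```

```text
268.0 143.0Traceback (most recent call last):
  File "<stdin>", line 6, in <module>
  File "fit.py", line 23, in fit
    sx=np.vstack([x0]+[np.array(x0)+e for e in np.diag([.01,.01,.2,.01])[:len(x0)]])
                       ~~~~~~~~~~~~^~
ValueError: operands could not be broadcast together with shapes (3,) (4,)
```

```bash
sed -i 's/np.diag(\[.01,.01,.2,.01\])\[:len(x0)\]/np.diag([.01,.01,.2,.01][:len(x0)])/' fit.py
python3 - <<'E'
from fit import *
s=imaging.get_image("scene");t=imaging.get_image("top")
ms=omask(s,(424,173),20);mt=omask(t,(227,192),20)
for y0 in(-.1,.2):
  print("key", fit([s,t],[ms,mt],[.535,.29,y0,.115]), fit([t],[mt],[.535,.29,y0],3), fit([s],[ms],[.535,.29,y0],3))
hsv=cv2.cvtColor(t["frame"],cv2.COLOR_RGB2HSV);m=cv2.inRange(hsv,(22,90,80),(35,255,255));m[:,:300]=0;m[:,350:]=0
yy,xx=np.nonzero(m);print(len(xx),xx.mean(),yy.mean(),atz(t,[(yy.mean()+.0)/400,xx.mean()/640],.13),atz(t,[yy.mean()/400,xx.mean()/640],.106))
g=cv2.cvtColor(s["frame"],cv2.COLOR_RGB2GRAY)[195:210,316:338];print(g)
st=ctrl.get_state();print(R.from_rotvec(st["tool_rot"]).as_matrix())
W=imaging.get_image("wrist");T=np.eye(4);T[:3,:3]=R.from_rotvec(st["tool_rot"]).as_matrix();T[:3,3]=st["position"]
print(np.linalg.inv(T)@np.array(W["pose"]))
for a,b in(((397,142),(227,240)),((390.,196),(264,190))):
  print(tri(ray(s,(a[1]/400,a[0]/640)),ray(t,(b[1]/400,b[0]/640))))
E
```

```text
key (array([0.5297, 0.2892, 0.4147, 0.1164]), np.float64(0.6366094350814819)) (array([0.531 , 0.2895, 0.105 ]), np.float64(0.4628496468067169)) (array([0.5255, 0.2924, 0.4008]), np.float64(0.14399857819080353))
key (array([0.5298, 0.289 , 0.3581, 0.1179]), np.float64(0.6398054957389832)) (array([0.5315, 0.2906, 0.1514]), np.float64(0.46492570638656616)) (array([0.5256, 0.2927, 0.3985]), np.float64(0.14376184344291687))
24 327.7083333333333 188.0 [ 0.5348 -0.0177  0.13  ] [ 0.5387 -0.0182  0.106 ]
[[144 146 149 147 150 152 151 153 152 152 154 152 154 153 150 153 151 147
  148 144 147 148]
 [151 152 153 152 155 154 156 154 154 150 149 151 149 146 150 148 147 147
  147 145 144 145]
 [155 153 156 153 154 156 152 153 150 151 151 149 148 147 143 146 149 148
  147 147 150 150]
 [155 152 152 152 150 148 150 151 148 148 148 150 148 144 146 147 147 149
  150 150 150 150]
 [151 149 149 149 148 152 151 150 146 145 143 148 147 152 153 150 149 153
  152 149 151 152]
 [152 151 149 151 149 148 145 127  98  85  85  90 112 135 152 152 152 154
  154 151 154 153]
 [148 149 151 154 150 149 122  78  71  6
[... 458 characters left out ...]
 153 154 151 154 150 153 155 149 149 151
  150 151 148 147]
 [156 154 155 153 152 155 154 155 153 153 152 154 153 153 151 149 152 151
  149 149 147 148]
 [154 156 152 150 156 153 153 155 151 155 152 149 153 148 147 150 147 147
  149 147 146 145]
 [153 156 156 153 152 149 154 150 149 149 152 151 149 150 150 149 146 145
  147 148 149 147]]
[[ 0.9675  0.253  -0.0001]
 [ 0.253  -0.9675 -0.0001]
 [-0.0001  0.0001 -1.    ]]
[[ 0.0003 -0.9541 -0.2995  0.0837]
 [ 1.      0.0001  0.0006  0.    ]
 [-0.0005 -0.2995  0.9541 -0.1794]
 [ 0.      0.      0.      1.    ]]
(array([0.3828, 0.2893, 0.1622]), np.float64(0.0037684174316234705))
(array([0.5399, 0.1843, 0.094 ]), np.float64(0.0011467876879944362))
```

The large key's block centre fits at z 0.16 and the small one's at z 0.09. The one on the rails is at (0.530, 0.290, 0.115) and fits the scene mask. I'll swing over the blue dispenser first for a closer look with the wrist camera.

```bash
python3 -m jog '[[[4.5,-0.8,-1,0,0,-4.3,8.7],[4.5,-0.8,-1,0,0,-4.3,8.7],[4.5,-0.8,-1,0,0,-4.3,8.7],[4.5,-0.8,-1,0,0,-4.3,8.7],[4.5,-0.8,-1,0,0,-4.3,8.7],[4.5,-0.8,-1,0,0,-4.3,8.7],[4.5,-0.8,-1,0,0,-4.3,8.7],[4.5,-0.8,-1,0,0,-4.3,8.7],[4.5,-0.8,-1,0,0,-4.3,8.7],[4.5,-0.8,-1,0,0,-4.3,8.7],[4.5,-0.8,-1,0,0,-4.3,8.7],[4.5,-0.8,-1,0,0,-4.3,8.7]]]'
cat >> h.py <<'E'
def goto(p,ang):
    "residual in tool axes cm and turn deg; ang=world angle of tool y, tool down"
    st=ctrl.get_state();r=R.from_rotvec(st["tool_rot"])
    y=np.array([np.cos(ang),np.sin(ang),0]);z=np.array([0,0,-1.]);T=np.stack([np.cross(y,z),y,z],1)
    print("t",round(st["time"],2),"pos",st["position"].round(4),"shift cm",(r.inv().apply(np.array(p)-st["position"])*100).round(2),"turn",(r.inv()*R.from_matrix(T)).as_rotvec(degrees=True).round(2),"F",st["ft_force"].round(1),"grip",round(float(st["grip_width"]),3),"q",np.round(st["joint_positions"],2))
E
python3 -c "
from h import *
goto((.5,-.03,.33),.25)"
```

```text
time: 2.9
position: [0.5173, -0.2306, 0.326]
tool_rot: [2.628, 1.721, 0.0]
ft_force: [0.2, 0.8, 0.5]
grip_width: 1.001
t 2.9 pos [ 0.5173 -0.2306  0.326 ] shift cm [17.7  -9.6  -0.41] turn [ 3.000e-02  1.000e-02 -3.788e+01] F [0.2 0.8 0.5] grip 1.001 q [ 0.81  0.14 -0.49  1.45  0.07  1.57 -0.09]
```

```bash
python3 -m jog '[[[4,-1.36,0,0,0,0,8.7],[4,-1.36,0,0,0,0,8.7],[4,-1.36,0,0,0,0,8.7],[4,-1.36,0,0,0,0,8.7],[4,-1.36,0,0,0,0,8.7],[0,0,0,0,0,-7.6,8.7],[0,0,0,0,0,-7.6,8.7],[0,0,0,0,0,-7.6,8.7],[0,0,0,0,0,-7.6,8.7],[0,0,0,0,0,-7.5,8.7],[0,0,0,0,0,0,8.7],[0,0,0,0,0,0,8.7]]]'
cat > w.py <<'E'
import sys
from h import *
w=imaging.get_image("wrist");np.savez("pics/"+sys.argv[1]+".npz",**w)
cv2.imwrite("pics/"+sys.argv[1]+".png",cv2.cvtColor(w["frame"],cv2.COLOR_RGB2BGR))
E
python3 w.py w1; python3 - <<'E'
from h import *
w=dict(np.load("pics/w1.npz"))
goto((.5297,.29,.3),.25)
for r in finder.spot_point("blue_hole","wrist")[:3]: print(r["conf"],np.array(r["point"])*[400,640],atz(w,r["point"],.13))
E
```

```text
time: 4.1
position: [0.5348, -0.022, 0.3256]
tool_rot: [1.935, 2.475, -0.0]
ft_force: [-0.0, 0.3, 0.0]
grip_width: 1.004
t 4.15 pos [ 0.5348 -0.022   0.3256] shift cm [30.4   7.05  2.55] turn [ 0.    0.01 -0.32] F [-0.1 -0.4  1. ] grip 1.002 q [ 0.63  0.08 -0.68  1.51  0.05  1.56  0.2 ]
0.63 [172.32  318.528] [ 0.53787929 -0.02118251  0.13      ]
```

View pics/w1.png

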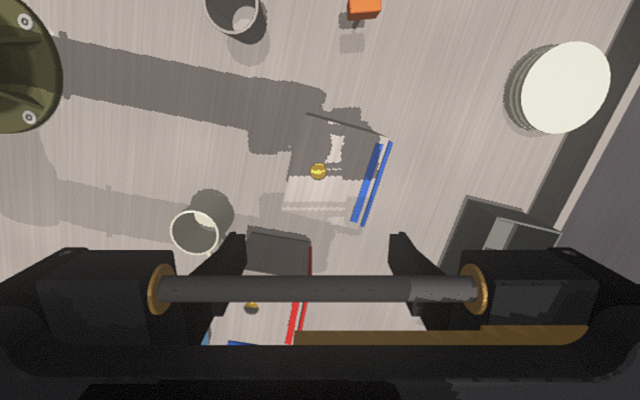

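The wrist view shows the blue dispenser's hole with its yellow pad at about (318,172). The small key is at (364,8), and the red dispenser is half hidden by the gripper.

```bash
python3 - <<'E'
from fit import *
w=dict(np.load("pics/w1.npz"));s=imaging.get_image("scene")
def cen(g,x0,y0):
    wgt=g.astype(float);yy,xx=np.mgrid[:g.shape[0],:g.shape[1]]
    return (wgt*xx).sum()/wgt.sum()+x0,(wgt*yy).sum()/wgt.sum()+y0
g=cv2.cvtColor(s["frame"],cv2.COLOR_RGB2GRAY)[195:210,316:338];d=np.clip(140-g.astype(float),0,80);d[d<15]=0
x,y=cen(d,316,195);print("scene",x,y,atz(s,((y+.5)/400,(x+.5)/640),.13),atz(s,((y)/400,(x)/640),.13))
f=w["frame"][160:185,305:333];sat=cv2.cvtColor(f,cv2.COLOR_RGB2HSV)[...,1].astype(float);v=f.max(2)
m=(sat>90).astype(float);x,y=cen(m,305,160);print("wrist",m.sum(),x,y,atz(w,((y+.5)/400,(x+.5)/640),.13),atz(w,((y)/400,(x)/640),.13))
print((sat[2:22,4:24]).astype(int))
cs=[proj(w,np.array([.537,-.02,.13])+.011*np.array([np.cos(a),np.sin(a),0])) for a in np.arange(0,6.28,.785)];print(np.array(cs).round(1))
E
```

```text
scene 328.7566536385632 200.20537874557976 [ 0.5324 -0.0084  0.13  ] [ 0.53   -0.0088  0.13  ]
wrist 209.0 317.8133971291866 170.55023923444975 [ 0.5372 -0.0196  0.13  ] [ 0.5364 -0.0191  0.13  ]
[[ 22  25  23  25  23  21  17  30  33  33  38  31  21  15  20  25  24  26
   25  28]
 [ 29  23  21  23  25  35  84 114 125 124 122 115  91  53  29  22  24  25
   24  26]
 [ 23  27  23  36  79 121 147 149 151 151 150 155 149 132  82  30  15  24
   25  23]
 [ 23  19  29  89 134 153 155 154 154 153 154 152 154 152 134  75  23  21
   27  28]
 [ 25  27  88 143 158 154 154 155 154 150 154 156 159 154 151 128  63  29
   20  22]
 [ 13  61 132 158 152 152 150 154 152 156 152 151 151 155 156 152 109  36
   21  24]
 [ 28 102 152 156 152 156 151 155 156 153 156 153 151 153 156 157 125  39
   18  22]
 [ 45 126 155 150 149 151 152 155 149 149 146 153 152 150 150 153 148  68
   18  24]
 [ 45 135 148 141 148 148 149 147 145 137 147 153 149 149 147 148 156 116
   34  23]
 [ 55 140 150 140 137 137 140 140 141 138 140 140 143 145 146 149 156 115
   32  22]
 [ 44 130 148 146 144 141 138 138 137 138 141 140 147 
[... 217 characters left out ...]
0 157 152 152 155 153 150 148 150 153 153 161 136  70  19
   23  28]
 [ 25  20  50 117 150 156 154 150 153 151 152 154 156 153 143  76  26  23
   24  27]
 [ 24  21  23  35  92 141 154 152 159 156 160 155 156 137  88  26  22  24
   25  24]
 [ 26  25  21  20  21  48  85 123 136 145 137 119  86  35  21  22  26  27
   24  26]
 [ 26  26  27  24  18  18  17  16  34  47  34  19  20  25  24  24  27  28
   28  26]
 [ 23  25  25  25  23  26  23  20  22  24  23  21  23  24  27  24  25  24
   27  25]
 [ 27  25  26  28  28  26  25  24  23  27  25  27  26  26  25  25  27  25
   27  26]]
[[326.3 173.3]
 [325.4 167. ]
 [320.2 163.2]
 [313.7 164.1]
 [309.9 169.3]
 [310.9 175.5]
 [316.  179.3]
 [322.4 178.4]]
```

```bash
python3 -m jog '[[[4.3,1,0,0,0,0,8.7],[4.3,1,0,0,0,0,8.7],[4.3,1,0,0,0,0,8.7],[4.3,1,0,0,0,0,8.7],[4.3,1,0,0,0,0,8.7],[4.3,1,0,0,0,0,8.7],[4.6,1,0,0,0,0,8.7],[0,0,0,0,0,0,8.7]]]'; python3 w.py w2
```

```text
time: 5.05
position: [0.5245, 0.2985, 0.3251]
tool_rot: [-1.913, -2.485, -0.004]
ft_force: [-0.1, 1.1, 0.7]
grip_width: 0.999
```

View pics/w2.png

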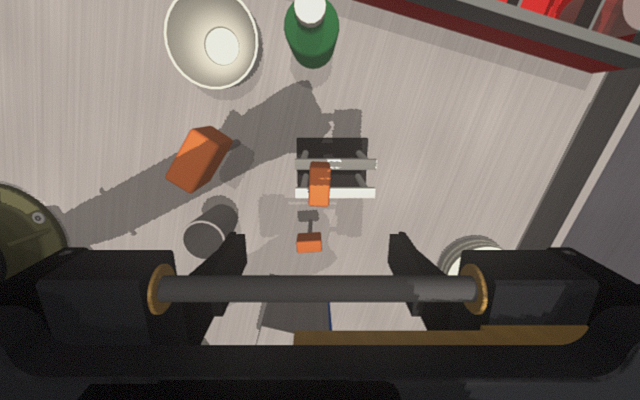

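The wrist view shows the key's block at about (319,185), lying across rails that run level in the image, so the tool yaw already matches the stand. The large key is at (198,160) and the small one at (309,242). I'll fit the block precisely from this view.

```bash
python3 - <<'E'
from fit import *
w=dict(np.load("pics/w2.npz"));s=imaging.get_image("scene");t=imaging.get_image("top")
m=omask(w,(319,185),20);ms=omask(s,(424,173),20);mt=omask(t,(227,192),20)
for n,a in(("w",m),("s",ms),("t",mt)): yy,xx=np.nonzero(a);print(n,a.sum(),xx.min(),xx.max(),yy.min(),yy.max())
print(fit([w],[m],[.53,.29,.25],3),fit([w,s],[m,ms],[.53,.29,.25],3),fit([w,s],[m,ms],[.53,.29,.25,.115]),fit([w,s],[m,ms],[.53,.29,.25,.115],4,(.02,.038,.034)))
im=cv2.cvtColor(w["frame"],cv2.COLOR_RGB2BGR)
x,f=fit([w],[m],[.53,.29,.25],3)
c=cv2.resize(im[120:270,240:440],(800,600),interpolation=cv2.INTER_CUBIC)
for p in boxpts(x[0],x[1],.115,x[2]):
    q=(proj(w,p)+.5-[240,120])*4;cv2.circle(c,tuple(int(v) for v in q),4,(255,0,255),1)
cv2.imwrite("pics/w2c.png",c)
goto((x[0],x[1],.146),x[2])
E
```

```text
w 823.0 309 330 162 205
s 265.0 413 431 164 183
t 82.0 225 235 186 196
(array([0.5308, 0.2871, 0.1876]), np.float64(0.20536528527736664)) (array([0.5298, 0.2897, 0.2618]), np.float64(0.42285141348838806)) (array([0.5299, 0.2896, 0.2804, 0.1171]), np.float64(0.4130176901817322)) (array([0.5311, 0.2872, 0.0564, 0.1284]), np.float64(0.5290122032165527))
t 5.2 pos [0.5285 0.2896 0.3252] shift cm [-0.28  0.17 17.92] turn [-0.02  0.04  3.39] F [-0.1  0.1 -0.2] grip 0.996 q [ 0.15  0.3  -0.89  1.35  0.23  1.6  -0.46]
```

View pics/w2c.png

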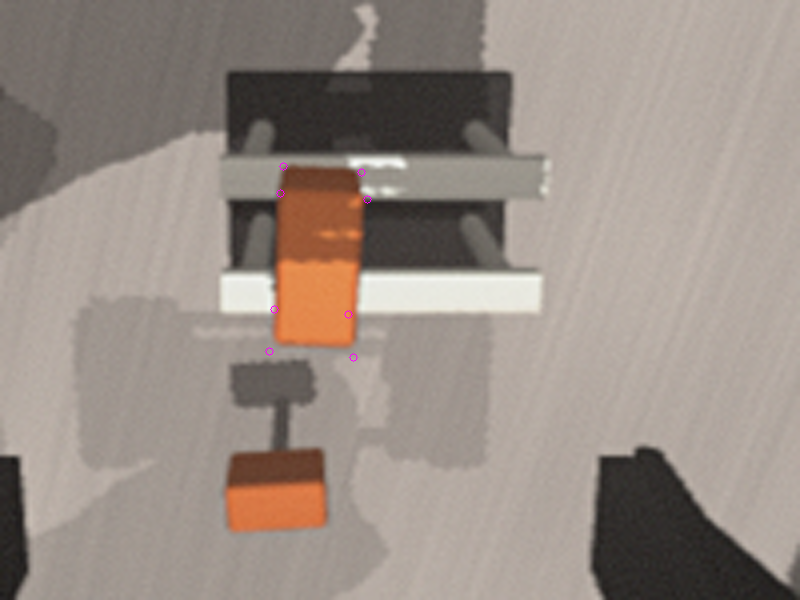

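The picture was taken while the arm was still settling (TCP moved about 9 mm), so I'll retake it at rest.

```bash
python3 w.py w3; python3 - <<'E'
from fit import *
w=dict(np.load("pics/w3.npz"))
print(ctrl.get_state()["position"])
m=omask(w,(319,185),20);yy,xx=np.nonzero(m);print(m.sum(),xx.min(),xx.max(),yy.min(),yy.max())
for d in((.026,.05,.045),(.024,.046,.0415),(.022,.0425,.038)):
  print(d,fit([w],[m],[.53,.29,.25],3,d))
x,f=fit([w],[m],[.53,.29,.25],3)
im=cv2.cvtColor(w["frame"],cv2.COLOR_RGB2BGR)
c=cv2.resize(im[120:270,240:440],(800,600),interpolation=cv2.INTER_CUBIC)
L=lambda p:tuple(int(v) for v in (proj(w,p)+.5-[240,120])*4)
for p in boxpts(x[0],x[1],.115,x[2]): cv2.circle(c,L(p),4,(255,0,255),1)
e=np.array([np.cos(x[2]),np.sin(x[2])]);n=np.array([-e[1],e[0]])
for o in(-.027,-.013,.013,.027):
    a,b=[np.append(x[:2]+n*o+e*l,.115) for l in(-.02,.09)];cv2.line(c,L(a),L(b),(0,255,0),1)
cv2.imwrite("pics/w3c.png",c)
goto((x[0],x[1],.146),x[2])
E
```

```text
[0.529  0.2885 0.3253]
829.0 308 328 154 197
(0.026, 0.05, 0.045) (array([0.5306, 0.288 , 0.1964]), np.float64(0.20627261698246002))
(0.024, 0.046, 0.0415) (array([0.5304, 0.2883, 0.2353]), np.float64(0.0903196632862091))
(0.022, 0.0425, 0.038) (array([0.531 , 0.2854, 0.204 ]), np.float64(0.1587567925453186))
t 5.25 pos [0.529  0.2885 0.3253] shift cm [-0.07  0.15 17.93] turn [-0.01  0.06  2.77] F [ 0.3 -0.9 -0.3] grip 0.999 q [ 0.15  0.3  -0.89  1.35  0.23  1.6  -0.46]
```

View pics/w3c.png

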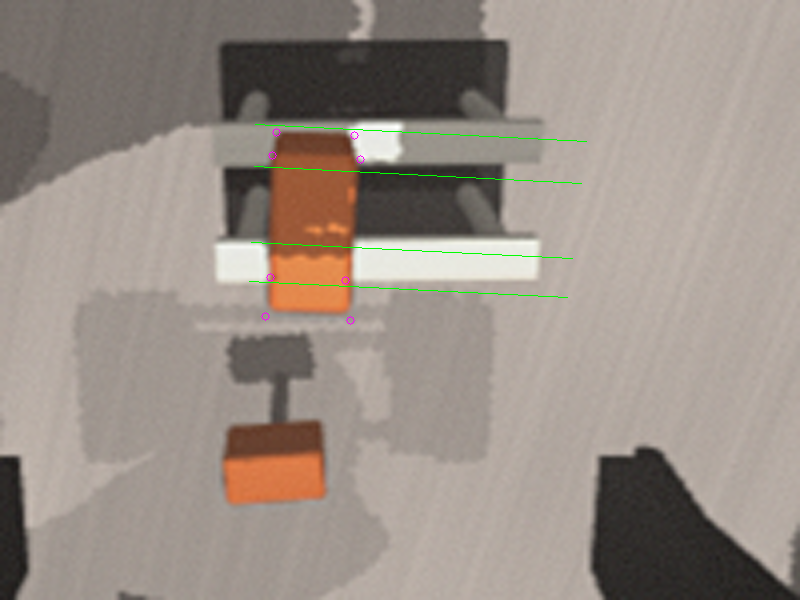

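Rails, block and tool yaw agree: the key is at (0.5304, 0.2883), yaw about 0.24. The size mismatch is about one pixel of mask edge, so this is the 26 x 50 mm block. Descending to grasp.

```bash
python3 -m jog '[[[-0.05,0.14,4,0,0,0,8.7],[0,0,4,0,0,0,8.7],[0,0,4,0,0,0,8.7],[0,0,3,0,0,0,8.7],[0,0,2,0,0,0,8.7],[0,0,0.9,0,0,0,8.7],[0,0,0,0,0,0,8.7],[0,0,0,0,0,0,8.7]]]' 40; python3 -c "
from h import *
goto((.5304,.2883,.146),.245)"
```

```text
time: 6.05
position: [0.5309, 0.2893, 0.1478]
tool_rot: [1.932, 2.476, 0.002]
ft_force: [-0.3, 0.3, -0.2]
grip_width: 1.001
t 6.05 pos [0.5309 0.2893 0.1478] shift cm [-0.09 -0.07  0.17] turn [ 0.1  -0.    0.03] F [-0.3  0.3 -0.2] grip 1.001 q [ 0.15  0.38 -0.86  1.62  0.3   1.28 -0.52]
```

```bash
python3 -m jog '[[[0,0,0,0,0,0,2],[0,0,0,0,0,0,2],[0,0,0,0,0,0,2],[0,0,0,0,0,0,2],[0,0,0,0,0,0,2],[0,0,0,0,0,0,2],[0,0,0,0,0,0,2],[0,0,0,0,0,0,2]]]' 40; python3 -c "
from h import *
goto((.5304,.2883,.146),.245)"
```

```text
time: 6.85
position: [0.5298, 0.2897, 0.1464]
tool_rot: [-1.931, -2.478, 0.0]
ft_force: [0.4, -0.4, -0.5]
grip_width: 0.351
t 6.85 pos [0.5298 0.2897 0.1464] shift cm [-0.15  0.02  0.04] turn [-0.01  0.01  0.12] F [ 0.4 -0.4 -0.5] grip 0.351 q [ 0.15  0.38 -0.86  1.63  0.3   1.28 -0.52]
```

```bash
python3 -m jog '[[[0,0,0,0,0,0,2],[0,0,0,0,0,0,2],[0,0,0,0,0,0,2],[0,0,0,0,0,0,2]]]'; python3 -c "
from h import *
goto((.5304,.2883,.146),.245)"
```

```text
time: 7.25
position: [0.5299, 0.2897, 0.1465]
tool_rot: [1.931, 2.478, -0.0]
ft_force: [0.0, -0.2, 0.4]
grip_width: 0.231
t 7.25 pos [0.5299 0.2897 0.1465] shift cm [-0.15  0.02  0.05] turn [-0.    0.01  0.12] F [ 0.  -0.2  0.4] grip 0.231 q [ 0.15  0.38 -0.86  1.62  0.3   1.28 -0.52]
```

The jaws went to 20 mm without stopping on a 26 mm block, so something is off and I'll look.

```bash
python3 - <<'E'
from h import *
s=imaging.get_image("scene");w=imaging.get_image("wrist")
b=lambda i:cv2.cvtColor(i["frame"],cv2.COLOR_RGB2BGR)
A=cv2.resize(b(s)[120:240,370:470],(500,600),interpolation=cv2.INTER_CUBIC)
B=cv2.resize(b(w)[120:300,275:365],(300,600),interpolation=cv2.INTER_CUBIC)
cv2.imwrite("pics/g1.png",np.hstack([A,B]))
E
```

```text
(no output)
```

View pics/g1.png

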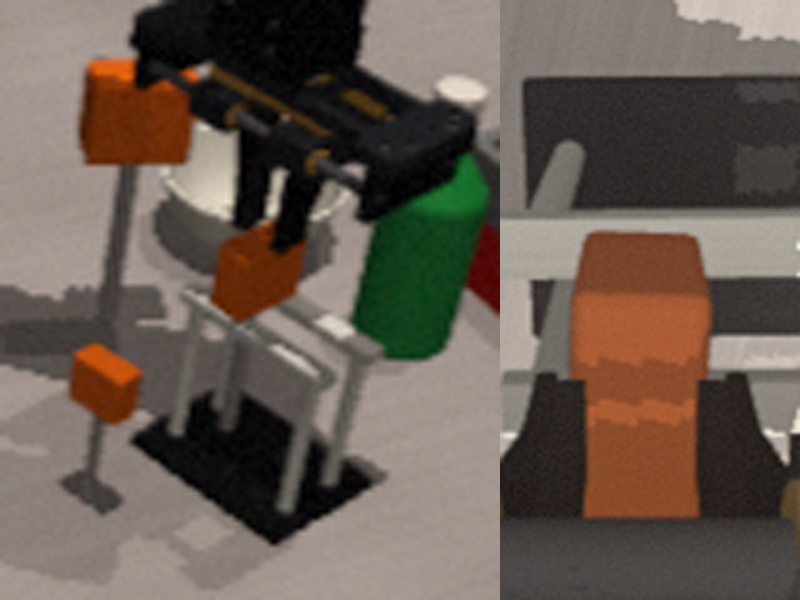

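The crop shows the jaws either side of the block with no visible gap. I'll command further shut to see if they stop on it.

```bash
python3 -m jog '[[[0,0,0,0,0,0,0.5],[0,0,0,0,0,0,0.5],[0,0,0,0,0,0,0.5],[0,0,0,0,0,0,0.5]]]' 40;  python3 -m jog '[[[0,0,0,0,0,0,0.5],[0,0,0,0,0,0,0.5],[0,0,-0.5,0,0,0,0.5],[0,0,-0.5,0,0,0,0.5],[0,0,0,0,0,0,0.5]]]'; python3 -c "
from h import *
goto((.5304,.2883,.146),.245)"
```

```text
time: 7.75
position: [0.5298, 0.2898, 0.1465]
tool_rot: [-1.931, -2.478, 0.0]
ft_force: [-0.0, 0.4, -0.2]
grip_width: 0.063
time: 8.25
position: [0.5304, 0.2902, 0.1577]
tool_rot: [1.93, 2.478, 0.003]
ft_force: [0.7, -0.2, 1.2]
grip_width: 0.056
t 8.25 pos [0.5304 0.2902 0.1577] shift cm [-0.19 -0.05  1.17] turn [ 0.1  -0.02  0.12] F [ 0.7 -0.2  1.2] grip 0.056 q [ 0.15  0.37 -0.87  1.61  0.29  1.29 -0.51]
```

```bash
python3 - <<'E'
from fit import *
s=imaging.get_image("scene");w=imaging.get_image("wrist");t=imaging.get_image("top")
e=np.array([.97,.242,0])
for z in(.1245,.1465,.16):
  for o in(-.012,.012): print(z,o,proj(s,np.array([.53,.2897,z])+e*o).round(1))
for k,im in(("scene",s),("wrist",w),("top",t)):
  for n in("key","key_tip"):
    for r in finder.spot_point(n,k)[:4]: print(k,n,round(r["conf"],2),(np.array(r["point"])*[400,640]).round(1),atz(im,r["point"],.115 if n=="key" else .015))
b=lambda i:cv2.cvtColor(i["frame"],cv2.COLOR_RGB2BGR)
A=cv2.resize(b(s)[120:240,370:470],(500,600),interpolation=cv2.INTER_CUBIC)
B=cv2.resize(b(w)[120:300,275:365],(300,600),interpolation=cv2.INTER_CUBIC)
cv2.imwrite("pics/g2.png",np.hstack([A,B]))
E
```

```text
0.1245 -0.012 [417.6 175.7]
0.1245 0.012 [423.6 179.6]
0.1465 -0.012 [418.8 169.7]
0.1465 0.012 [424.9 173.6]
0.16 -0.012 [419.6 165.9]
0.16 0.012 [425.7 169.8]
scene key 0.76 [150.4 396.7] [0.3638 0.3088 0.115 ]
scene key 0.54 [181.2 416.7] [0.5304 0.2776 0.115 ]
scene key 0.49 [201.3 387. ] [0.5788 0.1483 0.115 ]
scene key_tip 0.56 [183.8 390.2] [0.4024 0.2759 0.015 ]
scene key_tip 0.55 [205.2 416.4] [0.5291 0.2961 0.015 ]
scene key_tip 0.48 [222.7 385. ] [0.5627 0.1642 0.015 ]
wrist key 0.67 [295. 301.] [0.5363 0.2127 0.115 ]
wrist key 0.6 [179.9 117.8] [0.3747 0.2797 0.115 ]
wrist key 0.57 [216.7 314.8] [0.5302 0.2874 0.115 ]
wrist key_tip 0.95 [147.9 193.4] [0.3914 0.2953 0.015 ]
wrist key_tip 0.18 [183.1 332.9] [0.549  0.2943 0.015 ]
top key 0.47 [239.3 227.2] [0.3858 0.2977 0.115 ]
top key 0.42 [191.1 263.2] [0.5333 0.1844 0.115 ]
top key 0.37 [199.2 393. ] [ 0.4958 -0.2207  0.115 ]
```

View pics/g2.png

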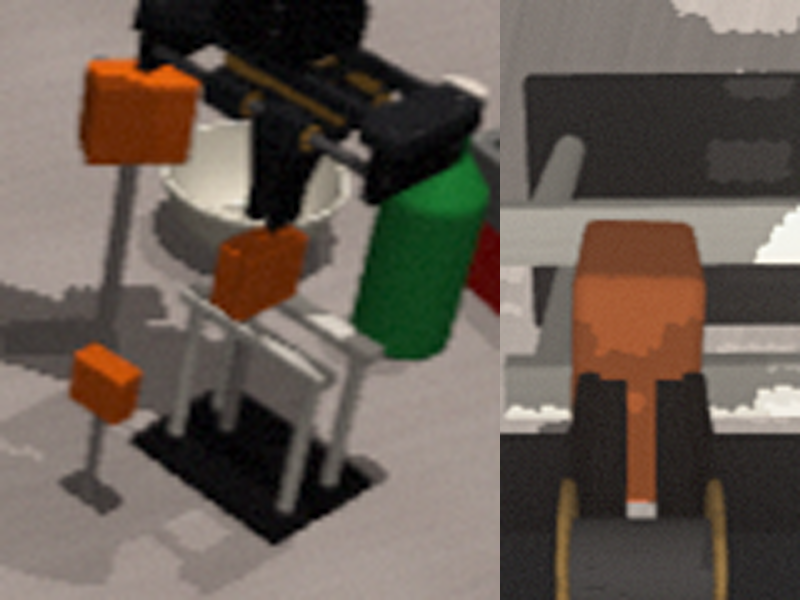

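The jaws closed above the block, which hasn't moved. The fingertips are about 20–30 mm higher than the stated geometry implies. I'll reopen and step lower while watching the force.

```bash
python3 -m jog '[[[0,0,0,0,0,0,7],[0,0,0,0,0,0,7],[0,0,0,0,0,0,7],[0,0,0,0,0,0,7],[0,0,0,0,0,0,7],[0,0,0,0,0,0,7],[0,0,0,0,0,0,7],[0,0,0,0,0,0,7],[0,0,0,0,0,0,7],[0,0,0,0,0,0,7]]]'
python3 -m jog '[[[-0.05,0,0.5,0,0,0,7],[0,0,0.5,0,0,0,7],[0,0,0.5,0,0,0,7],[0,0,0.4,0,0,0,7],[0,0,0.4,0,0,0,7],[0,0,0,0,0,0,7]]]'
python3 -m jog '[[[0,0,0.4,0,0,0,7],[0,0,0.4,0,0,0,7],[0,0,0.2,0,0,0,7],[0,0,0,0,0,0,7]]]'
```

```text
time: 9.7
position: [0.5299, 0.2898, 0.1565]
tool_rot: [1.931, 2.478, -0.0]
ft_force: [-0.3, -0.2, -0.1]
grip_width: 0.788
time: 10.3
position: [0.5296, 0.289, 0.1327]
tool_rot: [-1.93, -2.478, 0.002]
ft_force: [-0.4, 0.5, -0.1]
grip_width: 0.803
time: 10.7
position: [0.5297, 0.2891, 0.123]
tool_rot: [-1.931, -2.478, 0.001]
ft_force: [0.5, -0.6, 0.2]
grip_width: 0.802
```

```bash
python3 -m jog '[[[0,0,0,0,0,0,1.5],[0,0,0,0,0,0,1.5],[0,0,0,0,0,0,1.5],[0,0,0,0,0,0,1.5],[0,0,0,0,0,0,1.5],[0,0,0,0,0,0,1.5],[0,0,0,0,0,0,1.5],[0,0,0,0,0,0,1.5],[0,0,0,0,0,0,1.5]]]' 40
python3 - <<'E'
from h import *
goto((.53,.289,.123),.245)
s=imaging.get_image("scene");w=imaging.get_image("wrist")
b=lambda i:cv2.cvtColor(i["frame"],cv2.COLOR_RGB2BGR)
A=cv2.resize(b(s)[120:240,370:470],(500,600),interpolation=cv2.INTER_CUBIC)
B=cv2.resize(b(w)[120:300,275:365],(300,600),interpolation=cv2.INTER_CUBIC)
cv2.imwrite("pics/g3.png",np.hstack([A,B]))
E
```

```text
time: 11.6
position: [0.5299, 0.2892, 0.1235]
tool_rot: [1.931, 2.478, -0.0]
ft_force: [-0.4, 0.1, -0.3]
grip_width: 0.297
t 11.6 pos [0.5299 0.2892 0.1235] shift cm [-0.03  0.    0.05] turn [-0.01  0.01  0.12] F [-0.4  0.1 -0.3] grip 0.297 q [ 0.14  0.4  -0.85  1.65  0.31  1.24 -0.53]
```

It stopped at 25.8 mm, the key's 26 mm width. Confirm the hold and lift.

```bash
python3 -m jog '[[[0,0,0,0,0,0,1.5],[0,0,0,0,0,0,1.5],[0,0,-0.5,0,0,0,1.5],[0,0,-1,0,0,0,1.5],[0,0,-1.5,0,0,0,1.5],[0,0,0,0,0,0,1.5],[0,0,0,0,0,0,1.5],[0,0,0,0,0,0,1.5]]]' 50
python3 - <<'E'
from fit import *
goto((.53,.289,.123),.245)
s=imaging.get_image("scene");t=imaging.get_image("top")
ms=omask(s,(424,165),20);yy,xx=np.nonzero(ms);print(ms.sum(),xx.min(),xx.max(),yy.min(),yy.max())
for z in(.115,.125,.135,.145,.155):
    q=np.array([proj(s,p) for p in boxpts(.53,.289,z,.245)]);print(z,q.min(0).round(1),q.max(0).round(1))
b=lambda i:cv2.cvtColor(i["frame"],cv2.COLOR_RGB2BGR)
w=imaging.get_image("wrist")
A=cv2.resize(b(s)[100:240,370:470],(428,600),interpolation=cv2.INTER_CUBIC)
B=cv2.resize(b(w)[120:300,260:380],(370,600),interpolation=cv2.INTER_CUBIC)
cv2.imwrite("pics/g4.png",np.hstack([A,B]))
E
```

```text
time: 12.5
position: [0.5298, 0.2891, 0.1533]
tool_rot: [1.931, 2.478, -0.001]
ft_force: [-0.6, -1.2, -1.3]
grip_width: 0.294
t 12.5 pos [0.5298 0.2891 0.1533] shift cm [-0.01  0.01  3.03] turn [-0.02  0.02  0.12] F [-0.6 -1.2 -1.3] grip 0.294 q [ 0.15  0.37 -0.86  1.62  0.29  1.29 -0.51]
175.0 414 430 156 175
0.115 [410.8 163. ] [431.6 185.4]
0.125 [411.4 160.2] [432.2 182.7]
0.135 [411.9 157.3] [432.8 180. ]
0.145 [412.4 154.5] [433.5 177.2]
0.155 [412.9 151.6] [434.1 174.4]
```

View pics/g4.png

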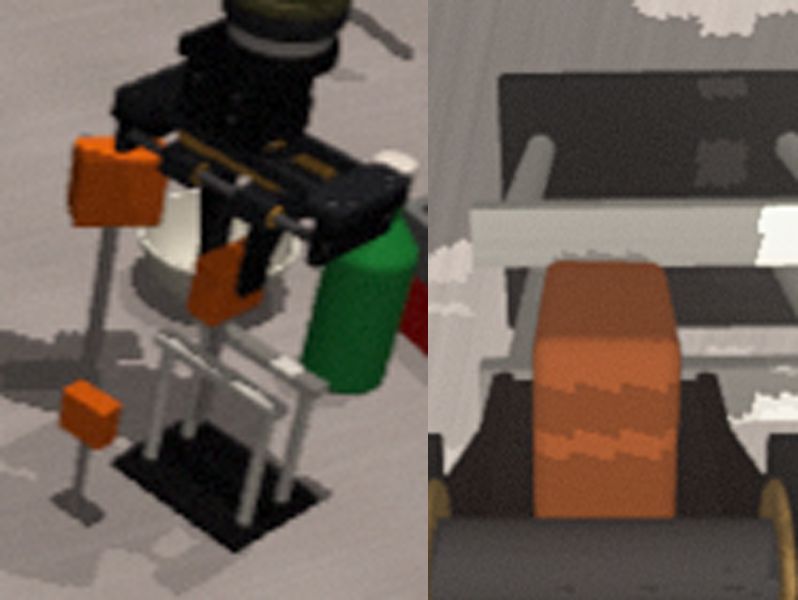

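The key is held between the fingers, upright and about 30 mm above the rails. From the resting height, the key's origin is 8.5 mm below the TCP, so the tip is at TCP z − 0.1085. Lift clear, then cross to the blue hole at about (0.5368, −0.018).

```bash
python3 -m jog '[[[0,0,-3,0,0,0,1.5],[0,0,-4,0,0,0,1.5],[0,0,-3.5,0,0,0,1.5],[0,0,-1.5,0,0,0,1.5],[-2,-0.5,0,0,0,0,1.5],[-3.5,-0.8,0,0,0,0,1.5],[-4,-0.9,0,0,0,0,1.5],[-4,-0.9,0,0,0,0,1.5],[-4,-0.9,0,0,0,0,1.5],[-4,-0.9,0,0,0,0,1.5],[-4,-0.9,0,0,0,0,1.5]]]'
python3 -m jog '[[[-2.5,-0.6,0,0,0,0,1.5],[-1.3,-0.3,0,0,0,0,1.5],[0,0,0,0,0,0,1.5],[0,0,0,0,0,0,1.5],[0,0,0,0,0,0,1.5]]]'
python3 -c "
from h import *
goto((.5363,-.0171,.255),.2438)"
```

```text
time: 13.75
position: [0.5354, 0.026, 0.2724]
tool_rot: [-1.931, -2.477, 0.002]
ft_force: [1.5, 1.1, -0.2]
grip_width: 0.291
time: 14.25
position: [0.5366, -0.0086, 0.2735]
tool_rot: [-1.926, -2.481, -0.001]
ft_force: [-0.5, -0.2, -1.7]
grip_width: 0.292
t 14.25 pos [ 0.5366 -0.0086  0.2735] shift cm [-0.82 -0.24  1.85] turn [ 0.01 -0.05  0.4 ] F [-0.5 -0.2 -1.7] grip 0.292 q [ 0.65  0.1  -0.73  1.6   0.07  1.46  0.17]
```

```bash
python3 -m jog '[[[-0.4,-0.12,0.5,0,0,0,1.5],[-0.42,-0.12,0.7,0,0,0,1.5],[0,0,0.65,0,0,0,1.5],[0,0,0,0,0,0,1.5],[0,0,0,0,0,0,1.5]]]'
python3 - <<'E'
from h import *
goto((.5363,-.0171,.2445),.2438)
ims={k:imaging.get_image(k) for k in("scene","top","wrist")}
for k in ims:
  for n,z in(("key_tip",.146),("blue_hole",.13)):
    for r in finder.spot_point(n,k)[:2]: print(k,n,round(r["conf"],2),(np.array(r["point"])*[400,640]).round(1),atz(ims[k],r["point"],z).round(4))
s=ims["scene"]
print("exp tip px",proj(s,(.5368,-.018,.146)),"exp hole px",proj(s,(.5368,-.018,.13)))
A=cv2.resize(cv2.cvtColor(s["frame"],cv2.COLOR_RGB2BGR)[150:230,290:370],(600,600),interpolation=cv2.INTER_CUBIC)
cv2.imwrite("pics/h1.png",A)
E
```

```text
time: 14.75
position: [0.5362, -0.0196, 0.2547]
tool_rot: [-1.93, -2.478, 0.0]
ft_force: [-0.1, -0.6, -0.8]
grip_width: 0.294
t 14.75 pos [ 0.5362 -0.0196  0.2547] shift cm [0.24 0.07 1.02] turn [-0.03 -0.02  0.19] F [-0.1 -0.6 -0.8] grip 0.294 q [ 0.66  0.1  -0.72  1.64  0.07  1.43  0.18]
scene key_tip 0.92 [185.1 386.6] [0.5474 0.1611 0.146 ]
scene key_tip 0.62 [197.3 327.6] [ 0.5351 -0.015   0.146 ]
scene blue_hole 0.67 [201.7 326.1] [ 0.533  -0.0181  0.13  ]
top key_tip 0.74 [238.2 277.2] [0.3836 0.1398 0.146 ]
top blue_hole 0.87 [188.7 324.9] [ 0.5329 -0.009   0.13  ]
top blue_hole 0.46 [198.8 395.6] [ 0.4948 -0.2259  0.13  ]
wrist key_tip 0.72 [ 16.1 359.6] [0.5348 0.1414 0.146 ]
wrist key_tip 0.71 [192.6 316.7] [ 0.5377 -0.0214  0.146 ]
wrist blue_hole 0.78 [187.4 314.3] [ 0.535  -0.0209  0.13  ]
exp tip px [326.86725461 197.94111176] exp hole px [326.69410629 202.49918271]
```

View pics/h1.png

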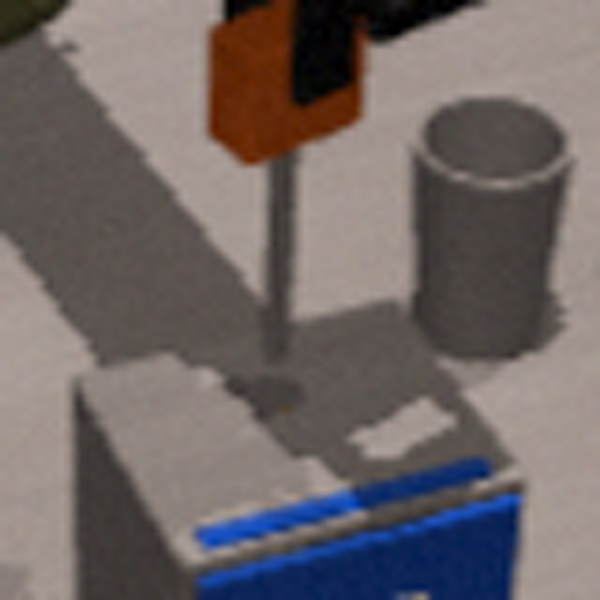

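The rod's end at about (326.7,198) is right above the hole at about (326,202.3), matching the expected 4.5-pixel offset. Wrist and scene agree within 3 mm, so go down into the hole.

```bash
python3 -m jog '[[[0,0,0.6,0,0,0,1.5],[0,0,0.6,0,0,0,1.5],[0,0,0.5,0,0,0,1.5],[0,0,0.5,0,0,0,1.5],[0,0,0.5,0,0,0,1.5],[0,0,0.4,0,0,0,1.5],[0,0,0,0,0,0,1.5]]]'
```

```text
time: 15.9
position: [0.5359, -0.0198, 0.2233]
tool_rot: [-1.93, -2.478, 0.001]
ft_force: [0.1, -0.6, -0.0]
grip_width: 0.296
```

The tip is about 15 mm below the plate and the force is near zero, so it's in the hole. Press the pad.

```bash
python3 -m jog '[[[0,0,0.5,0,0,0,1.5],[0,0,0.4,0,0,0,1.5],[0,0,0.4,0,0,0,1.5],[0,0,0.4,0,0,0,1.5],[0,0,0.4,0,0,0,1.5],[0,0,0,0,0,0,1.5],[0,0,0,0,0,0,1.5]]]'
```

```text
time: 16.6
position: [0.5367, -0.0198, 0.2038]
tool_rot: [1.93, 2.477, 0.0]
ft_force: [-1.2, 0.2, 5.9]
grip_width: 0.294
```

```bash
python3 -m jog '[[[0,0,0.15,0,0,0,1.5],[0,0,0,0,0,0,1.5],[0,0,0,0,0,0,1.5],[0,0,0,0,0,0,1.5],[0,0,0,0,0,0,1.5],[0,0,0,0,0,0,1.5],[0,0,0,0,0,0,1.5],[0,0,0,0,0,0,1.5],[0,0,0,0,0,0,1.5],[0,0,0,0,0,0,1.5],[0,0,0,0,0,0,1.5],[0,0,0,0,0,0,1.5]]]'
python3 -m jog '[[[0,0,0,0,0,0,1.5],[0,0,0,0,0,0,1.5],[0,0,0,0,0,0,1.5],[0,0,0,0,0,0,1.5],[0,0,0,0,0,0,1.5]]]'
python3 - <<'E'
from h import *
s=imaging.get_image("scene")
hsv=cv2.cvtColor(s["frame"],cv2.COLOR_RGB2HSV);m=cv2.inRange(hsv,(100,150,60),(125,255,255));m[:, :280]=0
yy,xx=np.nonzero(m);print("blue px",len(xx),xx.min(),xx.max(),yy.min(),yy.max())
cv2.imwrite("pics/h2.png",cv2.resize(cv2.cvtColor(s["frame"],cv2.COLOR_RGB2BGR)[140:300,270:430],(600,600),interpolation=cv2.INTER_CUBIC))
E
```

```text
time: 17.8
position: [0.5367, -0.0198, 0.2025]
tool_rot: [1.93, 2.477, 0.0]
ft_force: [-2.0, 0.1, 6.3]
grip_width: 0.297
time: 18.3
position: [0.5367, -0.0198, 0.2025]
tool_rot: [1.93, 2.477, 0.0]
ft_force: [-1.3, -0.6, 6.7]
grip_width: 0.297
blue px 1400 316 374 211 285
```

View pics/h2.png

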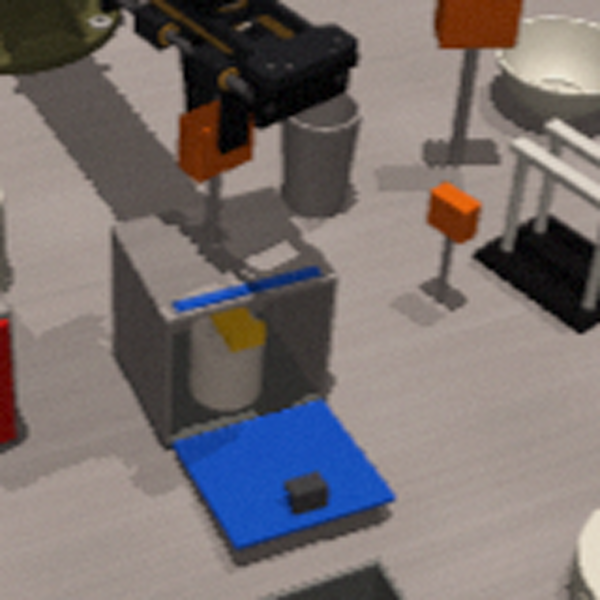

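The cover is fully down, lying almost level with the opening and pad visible. That was my last picture, so the rest is checked by numbers. Withdraw and return to the stand.

```bash
python3 -m jog '[[[0,0,-1,0,0,0,1.5],[0,0,-2,0,0,0,1.5],[0,0,-2,0,0,0,1.5],[0,0,-1.5,0,0,0,1.5],[0,0,-0.8,0,0,0,1.5],[0,0,0,0,0,0,1.5],[2,0.45,0,0,0,0,1.5],[4,0.9,0,0,0,0,1.5],[4,0.9,0,0,0,0,1.5],[4,0.9,0,0,0,0,1.5],[4,0.9,0,0,0,0,1.5],[4,0.9,0,0,0,0,1.5]]]'
python3 -m jog '[[[4,0.9,0,0,0,0,1.5],[2.5,0.6,0,0,0,0,1.5],[1.5,0.4,0,0,0,0,1.5],[0,0,0,0,0,0,1.5],[0,0,0,0,0,0,1.5],[0,0,0,0,0,0,1.5],[0,0,0,0,0,0,1.5],[0,0,0,0,0,0,1.5]]]'
python3 - <<'E'
from fit import *
goto((.5299,.2892,.1235),.2438)
w=imaging.get_image("wrist");m=omask(w,(319,185),40);yy,xx=np.nonzero(m);print(m.sum(),xx.min(),xx.max(),yy.min(),yy.max())
E
```

```text
time: 19.55
position: [0.5299, 0.2068, 0.2734]
tool_rot: [-1.931, -2.477, 0.002]
ft_force: [1.3, -0.1, -0.6]
grip_width: 0.293
time: 20.35
position: [0.5298, 0.2867, 0.2745]
tool_rot: [1.933, 2.476, -0.001]
ft_force: [0.5, -0.6, -1.1]
grip_width: 0.295
t 20.35 pos [0.5298 0.2867 0.2745] shift cm [ 0.25  0.07 15.1 ] turn [0.   0.04 0.08] F [ 0.5 -0.6 -1.1] grip 0.295 q [ 0.18  0.31 -0.91  1.44  0.24  1.51 -0.47]
3272.0 294 341 199 274
```

```bash
python3 -m jog '[[[0.25,0.07,1,0,0,0,1.5],[0,0,2,0,0,0,1.5],[0,0,1,0,0,0,1.5],[0,0,0,0,0,0,1.5],[0,0,0,0,0,0,1.5]]]'
python3 -m jog '[[[0,0,2,0,0,0,1.5],[0,0,3,0,0,0,1.5],[0,0,3,0,0,0,1.5],[0,0,1.5,0,0,0,1.5],[0,0,0.5,0,0,0,1.5],[0,0,0,0,0,0,1.5],[0,0,0,0,0,0,1.5],[0,0,0,0,0,0,1.5]]]'
python3 -c "
from h import *
goto((.5299,.2892,.1235),.2438)"
```

```text
time: 20.9
position: [0.5295, 0.2905, 0.2345]
tool_rot: [-1.931, -2.478, 0.0]
ft_force: [0.1, 0.4, -1.2]
grip_width: 0.293
time: 21.7
position: [0.5303, 0.2912, 0.1361]
tool_rot: [1.93, 2.477, 0.003]
ft_force: [-0.1, 0.4, 0.3]
grip_width: 0.295
t 21.7 pos [0.5303 0.2912 0.1361] shift cm [-0.18 -0.09  1.26] turn [ 0.14 -0.02  0.19] F [-0.1  0.4  0.3] grip 0.295 q [ 0.16  0.39 -0.88  1.64  0.32  1.26 -0.53]
```

```bash
python3 -m jog '[[[-0.15,0,0.3,0,0,0,1.5],[0,0,0.3,0,0,0,1.5],[0,0,0,0,0,0,1.5],[0,0,0,0,0,0,1.5]]]'
python3 -m jog '[[[0,0,0.2,0,0,0,1.5],[0,0,0.2,0,0,0,1.5],[0,0,0,0,0,0,1.5],[0,0,0,0,0,0,1.5]]]'
python3 -c "
from h import *
goto((.5299,.2892,.1235),.2438)"
```

```text
time: 22.1
position: [0.5297, 0.2889, 0.1284]
tool_rot: [-1.931, -2.478, 0.001]
ft_force: [-0.4, -0.4, -1.9]
grip_width: 0.293
time: 22.5
position: [0.5298, 0.289, 0.1244]
tool_rot: [-1.931, -2.478, 0.0]
ft_force: [0.0, -0.3, -1.1]
grip_width: 0.297
t 22.5 pos [0.5298 0.289  0.1244] shift cm [0.02 0.02 0.09] turn [-0.01  0.01  0.19] F [ 0.  -0.3 -1.1] grip 0.297 q [ 0.16  0.4  -0.87  1.65  0.32  1.24 -0.53]
```

```bash
python3 -m jog '[[[0,0,0.1,0,0,0,1.5],[0,0,0,0,0,0,1.5],[0,0,0,0,0,0,1.5]]]'
python3 -m jog '[[[0,0,0.1,0,0,0,1.5],[0,0,0,0,0,0,1.5],[0,0,0,0,0,0,1.5]]]'
```

```text
time: 22.8
position: [0.5298, 0.2891, 0.1235]
tool_rot: [1.931, 2.478, -0.0]
ft_force: [0.3, 0.3, -1.2]
grip_width: 0.295
time: 23.1
position: [0.5298, 0.2891, 0.1234]
tool_rot: [1.93, 2.478, -0.0]
ft_force: [-1.1, -1.5, 5.2]
grip_width: 0.295
```

The block landed on the rails at the same height as when it was picked up (TCP z 0.1234). Ease off slightly, release and retreat upward.

```bash
python3 -m jog '[[[0,0,-0.07,0,0,0,1.5],[0,0,0,0,0,0,3],[0,0,0,0,0,0,3.5],[0,0,0,0,0,0,5],[0,0,0,0,0,0,6.5],[0,0,0,0,0,0,7],[0,0,0,0,0,0,7],[0,0,0,0,0,0,7],[0,0,0,0,0,0,7],[0,0,0,0,0,0,7]]]'
python3 -m jog '[[[0,0,-0.5,0,0,0,7],[0,0,-1,0,0,0,7],[0,0,-2,0,0,0,7],[0,0,-3,0,0,0,7],[0,0,-4,0,0,0,7],[0,0,-4,0,0,0,7],[0,0,-4,0,0,0,7],[0,0,-2,0,0,0,7],[0,0,0,0,0,0,7],[0,0,0,0,0,0,7],[0,0,0,0,0,0,7]]]'
python3 - <<'E'
from fit import *
goto((.5290,.2885,.3253),.2438)
w=imaging.get_image("wrist");s=imaging.get_image("scene");t=imaging.get_image("top")
m=omask(w,(319,178),40);ms=omask(s,(424,173),20)
for a in(m,ms): yy,xx=np.nonzero(a);print(a.sum(),xx.min(),xx.max(),yy.min(),yy.max())
print(fit([w],[m],[.53,.29,.25],3),fit([s],[ms],[.53,.29,.25,.115]))
h=cv2.cvtColor(s["frame"],cv2.COLOR_RGB2HSV);b=cv2.inRange(h,(100,150,60),(125,255,255));b[:,:280]=0;yy,xx=np.nonzero(b);print("blue",len(xx),yy.min(),yy.max())
a0=cv2.imread("pics/a.png");a1=cv2.cvtColor(s["frame"],cv2.COLOR_RGB2BGR)
print("red region diff",np.abs(a0[205:275,205:280].astype(int)-a1[205:275,205:280]).mean())
H=dict(tumbler=0,mug=0,spray=0,bowl=0,plate=0,brush=0)
for n in H:
    for c,im in(("scene",s),("top",t)):
        r=finder.spot_point(n,c)
        if r: print(n,c,round(r[0]["conf"],2),atz(im,r[0]["point"],0)[:2].round(3))
E
```

```text
time: 24.1
position: [0.5298, 0.289, 0.1232]
tool_rot: [1.931, 2.478, -0.0]
ft_force: [0.3, 0.4, -0.1]
grip_width: 0.797
time: 25.2
position: [0.5294, 0.2886, 0.3272]
tool_rot: [-1.93, -2.478, 0.003]
ft_force: [-0.9, 0.6, -0.7]
grip_width: 0.805
t 25.2 pos [0.5294 0.2886 0.3272] shift cm [-0.   -0.04  0.19] turn [-0.1   0.04  0.19] F [-0.9  0.6 -0.7] grip 0.805 q [ 0.17  0.3  -0.91  1.34  0.24  1.61 -0.47]
822.0 308 328 153 195
264.0 413 431 164 183
(array([0.5308, 0.2902, 0.2369]), np.float64(0.20354318618774414)) (array([0.5262, 0.2928, 0.3734, 0.115 ]), np.float64(0.14678029716014862))
blue 1401 211 286
red region diff 3.605968253968254
tumbler scene 0.71 [0.388 0.148]
tumbler top 0.57 [0.387 0.145]
mug scene 0.69 [ 0.365 -0.172]
mug top 0.59 [ 0.375 -0.177]
spray scene 0.94 [0.477 0.457]
spray top 0.79 [0.469 0.47 ]
bowl scene 0.94 [0.352 0.419]
bowl top 0.7 [ 0.55  -0.457]
plate scene 0.89 [ 0.336 -0.45 ]
plate top 0.61 [ 0.327 -0.465]
brush scene 0.63 [ 0.547 -0.437]
brush top 0.88 [ 0.546 -0.451]
```

The key's mask in the scene view is the same as at the start (columns 413–431, rows 164–183). The cover is open, red is unchanged and the bystanders are in place. Handing in.

```bash
python3 -c "
from bench import close_job
print(close_job())"
```

```text
the job is handed in; nothing more can be done
None
```

The blue dispenser is open and the key is back on its stand; I handed the job in at about 26 s on the robot's clock (limit 53 s). I took the key from the rails, pushed its rod through the blue hole and held the pad down (about 6.5 N). The last picture I viewed shows the blue cover lying almost level.

**Last checks (from image measurements):**
- **Key:** it landed at the same tool height as when I picked it up (0.1234 m against 0.1235 m). Its orange outline in the scene picture has the same bounds as at the start. I did not measure its tilt or speed directly.
- **Covers:** the blue area still matches the open cover. The region around the red dispenser is nearly unchanged (mean pixel difference 3.6).
- **Bystanders:** every scene-camera reading is within about 15 mm of the start.

**What failed or disagreed:**
- **First grasp:** it missed, with the jaws closing above the block without moving it. The fingertips were higher than the stated geometry implies, so I went 23 mm lower, where the jaws stopped at 25.8 mm on the 26 mm block.
- **Key size and yaw:** the wrist-image fit came out about 6% small, which I put down to mask edges, and the scene-only yaw fit read 0.37–0.40 against about 0.24.
- **Bowl:** the top camera's last report for the bowl was a false hit at the brush. The scene camera finds the bowl in place.

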